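# Load a flanged bush into a spring-latched slotted fixture

### The arm

A 6-joint arm with a two-finger parallel gripper is mounted at the origin on a cart in front of the work surface, level with it; the furniture and walls round the work are solid. World frame = base frame: x ahead of the robot, y to its left, z up, the work surface at z = 0. Lengths are in mm, angles in degrees, forces in N, time in s.
With the tool pointing down it reaches from about 300 to 850 mm from the base axis. Payload 4.2 kg.
Tool frame: the origin (TCP) lies midway between the tips of the shut fingers; the grasp point (between the pads) lies 19 mm behind it; z points along the fingers, y is the line along which they close (so a half turn about z gives the same grasp; the last joint's range is limited). The gripper opens to 91 mm and grips with 3 to 60 N. Pads are 32 mm wide; open, the fingers measure 118 mm over their backs; the gripper's body (76 mm by 178 mm) begins 60 mm behind the grasp point.
Start: joints at [-69.672, 18.312, 89.639, -0, 72.044, -1.146], TCP at [210.504, -535.099, 213.976] pointing down, gripper open.
Joint ranges: [-177.97, 177.97], [-48.28, 115.42], [12.27, 149.76], [-77.06, 257.06], [2.81, 150.46], [-146.56, 146.56]. Speed limits (degrees/s): [147.25, 147.25, 180, 180, 180, 180].

### API

Orientations are given as [roll, pitch, yaw] about the fixed x, y, z axes, in that order (R = Rz(yaw) Ry(pitch) Rx(roll)).
In Python, from workcell import state, grab_frame, camera_model, job_done gives the robot as it stands.
- The arm moves only by the shell command python3 -m pendant [OPENING] [FORCE], which reads ROWS from standard input. ROWS is a JSON list that holds a single list of rows (three levels of brackets), with 1 to 8 rows, each of 6 numbers: dx, dy, dz in shares of the most that a row can go, 1 being 50 mm, then a rotation vector rx, ry, rz in shares of 360 degrees (1.0 is 360 degrees); each row shifts and turns the commanded pose from where the row before left it, along the tool's axes as they then stand; what a row does not reach is not made up. A row lasts 1/10 s, in which the tool goes at most 50 mm and 8.59 degrees, less where a joint would pass 70% of its speed; a pose out of reach is approached as far as the arm can. OPENING is the finger opening in mm, set as the command begins (- or left out keeps the last). The fingers move at their own pace and stop on an object; FORCE is the grip in N (left out, the last holds). Time passes only in rows, so rows that do not move let the fingers close. It prints the time, the measured TCP pose, the force, the opening and the grip force at its end. A shift or turn number past 1, either way, is cut back to 1. Input that does not fit is refused with a message, and nothing moves.
- state(): the state, without advancing time (a new reading comes with each control period).
- grab_frame(name): name is "scene" or "top" or "wrist"; returns the picture (400x640x3 uint8, blue, green, red); there is no depth.
- camera_model(name): a dict with "fx", "fy", "cx", "cy" (pixels), "T" (4x4, takes a point from camera to world coordinates). Camera axes: x right, y up, looking along -z (the intrinsics and any distortion apply to the point x, -y, -z); pixel columns grow to the right and rows downward; lengths in mm; the calibration is good to about 2 mm. A picture is of the moment at which its call begins: read the wrist's pose just before it. camera_model takes no time and is no camera call; for the wrist camera it gives the pose at the moment of the call.
- job_done(): hands the job in; it is judged then, once.
The state is a dict: "time_s": time; "qpos": joint angles; "qvel": joint speeds; "effort": joint torques, N m; "ee_pos": TCP position; "ee_rot": TCP orientation; "force": force on the tool from outside, world axes, zero at the start; "torque": the same for the moment, N m; "gripper_width": finger opening in mm; "gripper_force": force on a finger pad.
Only numpy, scipy, OpenCV 4.12 (cv2) and the standard library are available. Lean on these libraries where they do the work, as an engineer would, in place of code of your own. Each camera call takes 0.05 s, during which the arm holds its last target. There are 200 camera calls.

### The job

Pick up the flanged steel bush and load it upright into the slotted welding fixture: set its flange on the fixture's ledge and slide it sideways so that the flange runs in under the slotted plate, then push it on against the spring plunger until the catch tooth in the floor snaps up behind the flange and holds it there. Feel your way in and do not force it: once the barrel is well inside the slot, the contact forces on the fixture must not add up to more than 26 N, so stop pushing at about 12 N. Then let go, leaving the nut, the bolt and the plain tube where they stand.

Things in the scene. Friction and masses are not known exactly. Their poses are not given: they have to be found in the camera images.
- bush: Flanged steel bush, 200 g more or less, standing upright on its flange on the bench: a flange 46 mm across and 6 mm thick at the bottom, above it a plain round barrel 26 mm across, 72 mm high over all, with a bore in its top. Origin at the centre of its underside, z up along the barrel; round, so its yaw means nothing.
- fixture: Steel fixture fixed to the bench, yaw up to 0.35 rad either way. Origin: on the bench, on the slot's centre line, at the plate's mouth; x inward along the slot (away from the robot), y left, z up. Base 10 mm thick, x -50 to 134, 94 mm wide. At x 0 to 91 two rails form a channel 50 mm wide, 8 mm high (z 10 to 18) for the flange; over them lies the 6 mm plate (z 18 to 24).
- ledge (a point): Centre of the open ledge before the plate's mouth: fixture x = -29 mm, on its top (z = 10 mm). The bush can stand here. Two flared cheeks (fixture x -20 to 0 mm, 8 mm high) guide the flange from the ledge into the channel; gap between them 66 mm in front, 50 mm at the mouth.
- mouth (a point): Mouth of the plate's slot: on the centre line at fixture x = 0, at the height of the plate's top (z = 24 mm). The slot for the barrel is 29 mm wide, open to the mouth, flared to 39 mm over its first 12 mm.
- cover (a point): Centre of the top of the aluminium plunger cover at the fixture's far end (fixture x 92 to 132 mm, top z = 24 mm). Plunger and catch share a hidden carriage, clamped anew each time within 26 mm and not measured: the latched bush has its axis somewhere from fixture x = 30 to 56 mm. Find it by feel: push on, with up to some 12 N, till the solid end.
- plunger (a joint): Travel (m) of the spring plunger, which presses on the flange towards the mouth: 0 = out, about 0.004 = held by a latched bush, 0.0065 = solid end, where force rises steeply. 3 N at first touch, 0.6 N more per mm. It meets the flange 4 mm before the latched place.
- channel_floor (a point): Point on the channel's floor, on the centre line, at fixture x = 20 mm, z = 10 mm. A sprung catch tooth rises from the floor near here, on the carriage: 10 mm wide, 4 mm proud, ramp towards the mouth, upright inner face. The flange runs up its ramp and slides over it (1 to 5 N) for some 55 mm; it snaps up behind the flange at the latched place, 2.5 mm before the solid end.
- torch_column_top (a point): Obstacle, right of the work: top of the slim column of the fixed torch stand, 336 mm above the bench. From it a welding torch and its hose reach towards the robot and to the left, as far as world y = 0, up to 220 mm high. Cross above it (fingertips over 380 mm) or keep to y > 0.05; do not touch it.
- nut: Plain hexagon nut, 30 x 34 x 16 mm, lying flat; bystander. Origin at the centre of its underside.
- bolt: Rusty hexagon bolt standing on its head, 24 x 27 x 55 mm; bystander. Origin at the centre of its underside.
- plain_tube: Plain light grey tube without a flange, 34 mm across, 50 mm high, standing; bystander. Origin at the centre of its underside.
Mind the look-alikes: they are no part of the job. Leave any orange or yellow look-alike of the bush alone.

How it is judged (in metres and radians):
On the way:
1. the bush stands upright in the fixture with its flange under the slotted plate (x of bush in the frame of fixture between -0.008 and 0.06 m and y of bush in the frame of fixture between -0.003 and 0.003 m and z of bush in the frame of fixture between 0.007 and 0.014 m), for 0.2 s.
At the end, for the whole second after the job is handed in: The released bush stands upright (within 0.08 rad) and still, flange under the plate (underside 8 to 13 mm above the bench), axis within 3 mm of the slot's centre line and 27 to 60 mm inside the mouth, caught by the tooth so that it keeps the plunger in by over 2.5 mm (value of joint plunger above 0.0025 m and x of bush in the frame of fixture between 0.027 and 0.06 m and y of bush in the frame of fixture between -0.003 and 0.003 m and z of bush in the frame of fixture between 0.008 and 0.013 m and angle between bush's own z axis and vertical below 0.08 rad and linear speed of bush below 0.01 m/s); the robot touches nothing.
It fails at once if once the bush's axis is over 14 mm inside the mouth, the contact forces on the fixture and its parts add up to more than 26 N (contact force between anything else and fixture above 26 N and x of bush in the frame of fixture above 0.014 m and horizontal distance between bush and channel_floor below 0.05 m).
It fails at once if the nut is moved by more than 20 mm (distance of nut from where it was at the start of the episode above 0.02 m).
It fails at once if the bolt is moved by more than 20 mm (distance of bolt from where it was at the start of the episode above 0.02 m).
It fails at once if the plain tube is moved by more than 20 mm (distance of plain_tube from where it was at the start of the episode above 0.02 m).
It also fails if it takes over 64 s, if anything falls off the work surface, if the arm or the gripper's body presses on something with over 40 N, if the wrist force passes 120 N, or if a joint passes its speed limit or range.

## Working session

There is one attempt and no reset: what is moved stays moved. The work goes in short steps, Python scripts to look and compute and a shell command to move; the robot and the scene stay as the last step left them, time stands still between calls to the robot, and variables do not carry over. Pictures are saved under pics/ and viewed, at most 10 in all, crops included, and the job is handed in when it is done.

```bash
mkdir -p pics; ls; python3 - <<'E'
from workcell import *
import cv2
for n in("scene","top"):
    cv2.imwrite(f"pics/{n}0.png",grab_frame(n)); c=camera_model(n); print(n,c)
print(state())
E
```

```text
pics
scene {'fx': 508.3401521155262, 'fy': 508.3401521155262, 'cx': 314.2422802869995, 'cy': 197.23035803442204, 'T': array([[-7.78411297e-01,  2.56666121e-01, -5.72885988e-01,
        -1.49038560e+02],
       [-6.27698696e-01, -3.30416091e-01,  7.04854278e-01,
         1.00837794e+03],
       [-8.37853525e-03,  9.08266321e-01,  4.18308607e-01,
         7.15849840e+02],
       [ 0.00000000e+00,  0.00000000e+00,  0.00000000e+00,
         1.00000000e+00]])}
top {'fx': 395.5811510553252, 'fy': 395.5811510553252, 'cx': 318.77617176140933, 'cy': 200.7068650802356, 'T': array([[ 2.94221238e-02,  9.96726023e-01, -7.53098456e-02,
         4.81792883e+02],
       [-9.99428521e-01,  2.80800069e-02, -1.88187352e-02,
         1.13080422e+02],
       [-1.66424221e-02,  7.58204948e-02,  9.96982589e-01,
         1.30391218e+03],
       [ 0.00000000e+00,  0.00000000e+00,  0.00000000e+00,
         1.00000000e+00]])}
{'time_s': 0.1, 'qpos': array([-6.96715059e+01,  1.83485719e+01,  8.97013247e+01,  6.53047441e-04,
        7.20456627e+01, -1.14684248e+00]), 'qvel': array([-0.00277771, -0.0473297 , -0.18795629, -0.100565  ,  0.08194169,
       -0.02317298]), 'effort': array([-3.71333208e-04, -4.13332415e+01, -2.32508934e+01,  7.28071528e-02,
        4.21273580e-02, -4.21903485e-05]), 'ee_pos': array([ 210.33740293, -534.63465601,  213.18548834]), 'ee_rot': array([-1.79904472e+02, -2.53338931e-03,  2.14751326e+01]), 'force': array([ 0.28150221, -0.19800122,  0.30880704]), 'torque': array([-0.02903906,  0.03406239,  0.00162583]), 'gripper_force': 0.0, 'gripper_width': 90.98914878894949}
```

View pics/scene0.png

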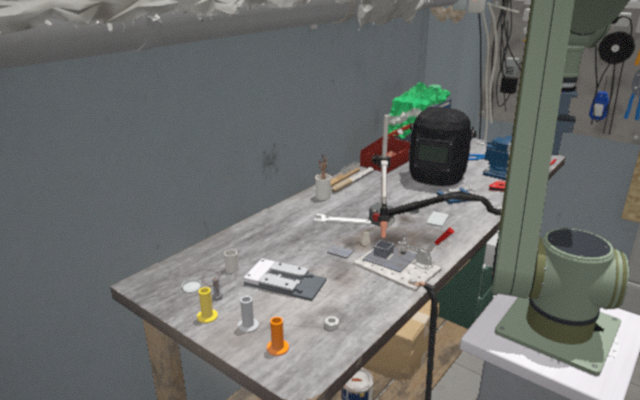

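View pics/top0.png

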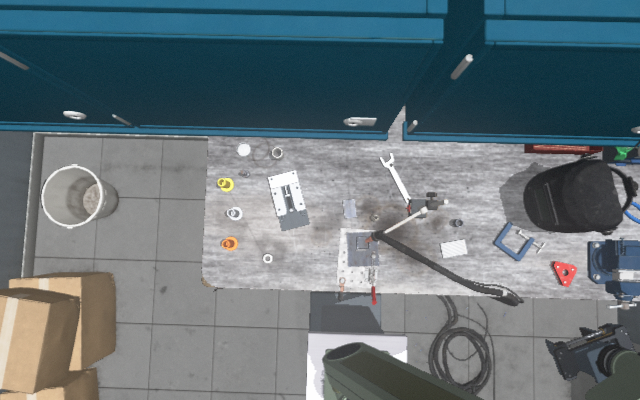

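The top view shows the grey bush at (234,213), with the orange one at (230,243) and the yellow one at (225,184). The fixture is at about (288,200), with its dark ledge side facing the robot. The nut is at (267,258), the bolt at (245,174) and the tube at (277,153). The torch lies to the right.

```bash
cat > h.py <<'E'
import numpy as np,cv2
from workcell import *
from scipy.spatial.transform import Rotation as R
def ray(c,u,v):
    d=c["T"][:3,:3]@np.array([(u-c["cx"])/c["fx"],-(v-c["cy"])/c["fy"],-1]); return c["T"][:3,3],d
def onz(c,u,v,z):
    o,d=ray(c,u,v); return o+d*(z-o[2])/d[2]
def proj(c,p):
    q=c["T"][:3,:3].T@(np.array(p)-c["T"][:3,3]); return c["cx"]+c["fx"]*q[0]/-q[2], c["cy"]-c["fy"]*q[1]/-q[2]
def intool(p,yaw=None):
    "tool-axis shift from present TCP to p; rz turn to tool yaw"
    s=state(); r=R.from_euler('xyz',s["ee_rot"],degrees=True)
    return r.inv().apply(np.array(p)-s["ee_pos"]).round(1), s["ee_pos"].round(1), s["ee_rot"].round(2)
E
python3 - <<'E'
from h import *
c=camera_model("top")
for n,u,v,z in [("bush",234,214,10),("orange",229,243,40),("yellow",225,184,40),("fix_dark1",283,231,10),("fix_dark2",309,224,10),("far1",269,176,24),("far2",297,172,24),("nut",267,258,16),("bolt",245,174,50),("tube",277,153,50)]: print(n,onz(c,u,v,z).round(0))
print(camera_model("wrist"))
im=grab_frame("top"); cv2.imwrite("pics/topz.png",cv2.resize(im[130:280,200:340],None,fx=5,fy=5,interpolation=cv2.INTER_CUBIC)[:,:])
E
```

```text
bush [528. 415.  10.]
orange [434. 419.  40.]
yellow [623. 441.  40.]
fix_dark1 [477. 251.  10.]
fix_dark2 [502. 167.  10.]
far1 [655. 302.  24.]
far2 [670. 211.  24.]
nut [388. 299.  16.]
bolt [656. 376.  50.]
tube [726. 276.  50.]
{'fx': 283.3432211562883, 'fy': 283.3432211562883, 'cx': 321.1723518851757, 'cy': 199.1260657015802, 'T': array([[ 3.65712585e-01,  8.97992337e-01,  2.44671348e-01,
         2.78634115e+02],
       [-9.30725066e-01,  3.53490081e-01,  9.37849324e-02,
        -5.07511313e+02],
       [-2.27074399e-03, -2.62020086e-01,  9.65059748e-01,
         3.82571768e+02],
       [ 0.00000000e+00,  0.00000000e+00,  0.00000000e+00,
         1.00000000e+00]])}
```

The rows are not in the units I measure in: shifts go in shares of 50 mm and turns go in shares of 360 degrees. I convert before sending: -45 mm is -0.9, -20 mm is -0.4.

```bash
echo '[[[0, 0, -0.9, 0, 0, 0], [0, 0, -0.9, 0, 0, 0], [0, 0, -0.9, 0, 0, 0], [0, 0, -0.9, 0, 0, 0], [0, 0, -0.4, 0, 0, 0]]]' | python3 -m pendant
```

```text
time_s: 0.65
ee_pos: [210.7, -535.6, 418.6]
ee_rot: [179.6, 0.0, 21.5]
force: [0.6, -0.4, 0.3]
gripper_width: 91.2
gripper_force: 0.0
```

Scaled: -37.7 mm is -0.754, 31 mm is 0.62.

```bash
echo '[[[0.62, -0.754, 0, 0, 0, 0], [0.62, -0.754, 0, 0, 0, 0], [0.62, -0.754, 0, 0, 0, 0], [0.62, -0.754, 0, 0, 0, 0], [0.62, -0.754, 0, 0, 0, 0], [0.62, -0.754, 0, 0, 0, 0], [0.62, -0.754, 0, 0, 0, 0], [0.62, -0.754, 0, 0, 0, 0]]]' | python3 -m pendant; echo '[[[0.62, -0.754, 0, 0, 0, 0], [0.62, -0.754, 0, 0, 0, 0], [0.62, -0.754, 0, 0, 0, 0], [0.62, -0.754, 0, 0, 0, 0], [0.62, -0.754, 0, 0, 0, 0], [0.62, -0.754, 0, 0, 0, 0], [0.62, -0.754, 0, 0, 0, 0], [0.62, -0.754, 0, 0, 0, 0]]]' | python3 -m pendant; echo '[[[0.62, -0.754, 0, 0, 0, 0], [0.62, -0.754, 0, 0, 0, 0], [0, 0, 0, 0, 0, 0.0236], [0, 0, 0, 0, 0, 0.0236], [0, 0, 0, 0, 0, 0.0236], [0, 0, 0, 0, 0, 0.0236], [0, 0, 0, 0, 0, 0.0236]]]' | python3 -m pendant
```

```text
time_s: 1.45
ee_pos: [330.7, -161.7, 413.9]
ee_rot: [180.0, -0.0, 21.4]
force: [0.8, -0.2, 0.7]
gripper_width: 91.3
gripper_force: 0.0
time_s: 2.25
ee_pos: [451.2, 209.9, 413.8]
ee_rot: [180.0, 0.0, 21.5]
force: [0.8, -0.1, 0.6]
gripper_width: 91.0
gripper_force: 0.0
time_s: 2.95
ee_pos: [481.3, 300.7, 413.4]
ee_rot: [180.0, 0.0, -21.4]
force: [0.6, -0.1, 0.1]
gripper_width: 91.2
gripper_force: 0.0
```

Scaled: -8.5 degrees / 360 = -0.0236.

```bash
echo '[[[0, 0, 0, 0, 0, -0.0236], [0, 0, 0, 0, 0, -0.0236], [0, 0, 0, 0, 0, -0.0236], [0, 0, 0, 0, 0, -0.0236], [0, 0, 0, 0, 0, -0.0236], [0, 0, 0, 0, 0, -0.0236], [0, 0, 0, 0, 0, -0.0236], [0, 0, 0, 0, 0, -0.0236]]]' | python3 -m pendant >/dev/null; echo '[[[0, 0, 0, 0, 0, -0.0236], [0, 0, 0, 0, 0, -0.0236], [0, 0, 0, 0, 0, -0.0236], [0, 0, 0, 0, 0, -0.0236], [0, 0, 0, 0, 0, -0.0236], [0, 0, 0, 0, 0, -0.0236], [0, 0, 0, 0, 0, -0.0236], [0, 0, 0, 0, 0, 0]]]' | python3 -m pendant
python3 - <<'E'
from h import *
s=state();c=camera_model("wrist");im=grab_frame("wrist");np.save("w1.npy",im)
import pickle;pickle.dump(c,open("w1.pkl","wb"))
cv2.imwrite("pics/w1.png",im); print(c["T"].round(3),s["ee_pos"],s["ee_rot"])
for p in [(528,415,10),(490,209,10),(662,256,24)]: print(proj(c,p))
E
```

```text
time_s: 4.55
ee_pos: [481.2, 300.6, 413.6]
ee_rot: [-180.0, 0.0, 106.5]
force: [0.6, 0.8, -0.3]
gripper_width: 91.1
gripper_force: 0.0
[[ 9.59000e-01 -2.73000e-01 -7.30000e-02  4.59955e+02]
 [ 2.83000e-01  9.26000e-01  2.51000e-01  3.71898e+02]
 [-1.00000e-03 -2.62000e-01  9.65000e-01  5.82882e+02]
 [ 0.00000e+00  0.00000e+00  0.00000e+00  1.00000e+00]] [481.24753754 300.62697214 413.56851288] [-1.79958264e+02  1.53464866e-02  1.06454952e+02]
(np.float64(361.5667252872605), np.float64(110.48679454487137))
(np.float64(313.21733166635886), np.float64(203.47906350878844))
(np.float64(399.6323820252743), np.float64(207.0538047753855))
```

View pics/w1.png

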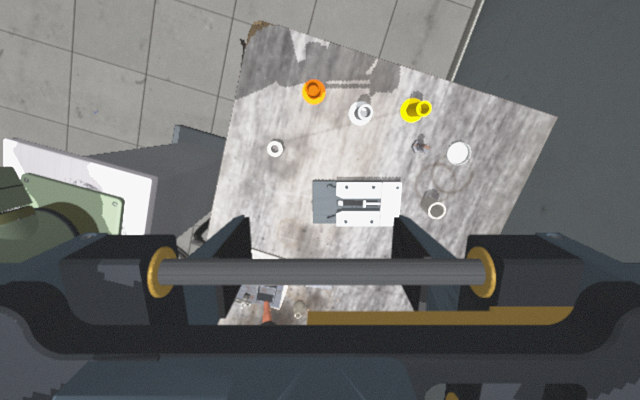

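The wrist view shows the grey bush's flange at about (360,114). The orange (314,92) and yellow (415,110) decoys sit either side of it. The fixture spans x 313–402 with its slot along row 203. I'll go closer to the fixture for an accurate pose.

Scaled: 36.6 mm is 0.732, -28.4 mm is -0.568.

```bash
echo '[[[-0.568, 0.286, 0.732, 0, 0, 0], [-0.568, 0.286, 0.732, 0, 0, 0], [-0.568, 0.286, 0.732, 0, 0, 0], [-0.568, 0.286, 0.732, 0, 0, 0], [-0.568, 0.286, 0.732, 0, 0, 0], [0, 0, 0, 0, 0, 0], [0, 0, 0, 0, 0, 0]]]' | python3 -m pendant
python3 - <<'E'
from h import *
import pickle
s=state();c=camera_model("wrist");im=grab_frame("wrist");np.save("w2.npy",im)
pickle.dump(c,open("w2.pkl","wb"))
cv2.imwrite("pics/w2.png",im)
E
```

```text
time_s: 5.3
ee_pos: [590.1, 184.5, 230.1]
ee_rot: [-179.9, -0.0, 106.3]
force: [-0.9, -0.2, 0.2]
gripper_width: 91.5
gripper_force: 0.0
```

View pics/w2.png

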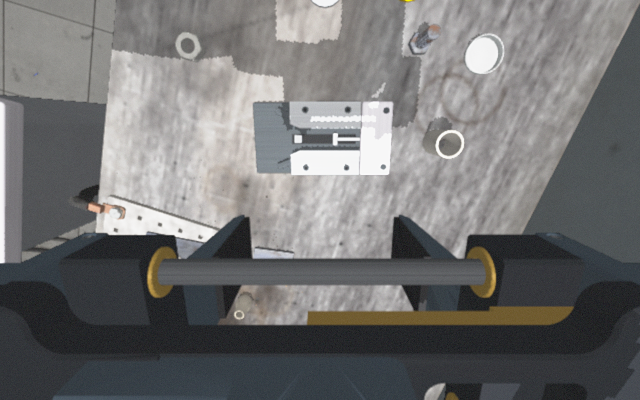

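```bash
python3 - <<'E'
from h import *
im=np.load("w2.npy"); z=cv2.resize(im[95:180,245:400],None,fx=5,fy=5,interpolation=cv2.INTER_CUBIC); cv2.imwrite("pics/w2z.png",z)
E
```

```text
(no output)
```

View pics/w2z.png

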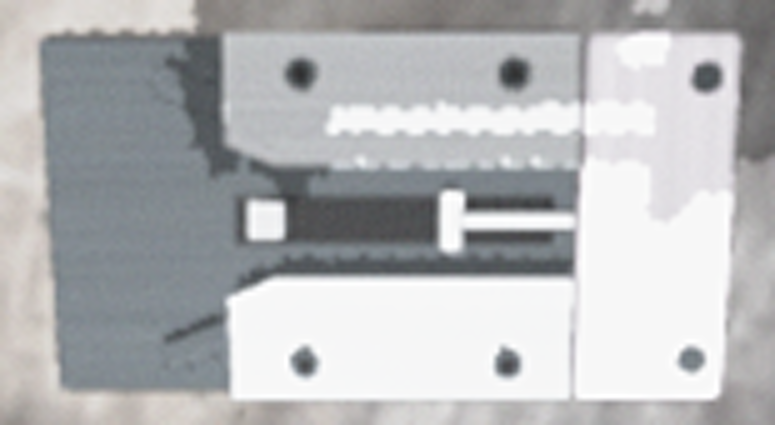

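The zoom shows the plate's mouth corners at zoom pixels (223,147) and (228,297), the slot edges at y≈168 and 275, and the cover's front at x≈577. It also shows the tooth at x 246–286 and the plunger face at x≈440, y 220.

```bash
python3 - <<'E'
from h import *
import pickle
c=pickle.load(open("w2.pkl","rb"))
P=lambda x,y,z: onz(c,x/5+245-.4,y/5+95-.4,z)
pts={"baseA":(40,37,10,-50,47),"baseB":(62,388,10,-50,-47),"plA":(223,33,24,0,47),"plB":(230,400,24,0,-47),"slA":(223,147,24,0,19.5),"slB":(228,297,24,0,-19.5),
"sA1":(578,168,24,91,14.5),"sB1":(573,275,24,91,-14.5),"sA0":(272,166,24,12,14.5),"sB0":(275,275,24,12,-14.5),"cA":(580,33,24,91,47),"cB":(574,400,24,91,-47),"fA":(742,35,24,132,47),"fB":(718,400,24,132,-47)}
W=np.array([P(*v[:3])[:2] for v in pts.values()]);F=np.array([v[3:] for v in pts.values()],float)
mw,mf=W.mean(0),F.mean(0);a=W-mw;b=F-mf
th=np.arctan2((b[:,0]*a[:,1]-b[:,1]*a[:,0]).sum(),(a*b).sum())
Rm=np.array([[np.cos(th),-np.sin(th)],[np.sin(th),np.cos(th)]]);o=mw-Rm@mf
print("yaw",np.degrees(th),"origin",o)
for k,w,f in zip(pts,W,F): print(k,w.round(1),((w-o)@Rm-f).round(1))
for n,x,y,z in [("tooth front",246,220,12),("tooth rear",286,220,14),("plunger face",440,220,14)]: print(n,((P(x,y,z)[:2]-o)@Rm).round(1))
np.save("fix.npy",[o[0],o[1],th])
E
```

```text
yaw 16.204297589867444 origin [535.12547378 224.31370873]
baseA [475.3 255.3] [ 1.2 -0.5]
baseB [501.4 166.6] [1.5 1. ]
plA [522.6 269.1] [ 0.5 -0.5]
plB [547.9 179.3] [-0.3  0.2]
slA [529.6 242.3] [-0.3 -0.7]
slB [540.4 205.7] [-0.1  0.2]
sA1 [618.5 262.8] [-0.2 -0.8]
sB1 [625.8 236.6] [-0.5  1. ]
sA0 [542.9 241.3] [ 0.2 -0.4]
sB0 [550.8 214.7] [0.4 0.9]
cA [608.7 294.2] [-0.9 -0.4]
cB [636.5 205.2] [1.  0.3]
fA [647.9 305.1] [-1.2 -0.8]
fB [673.5 216. ] [-1.4  0.4]
tooth front [ 4.  -0.1]
tooth rear [14.8  0. ]
plunger face [55.9  0.1]
```

Scaled: 44 mm is 0.88, 12.5 mm is 0.25.

```bash
echo '[[[0.88, -0.066, 0.25, 0, 0, 0], [0.88, -0.066, 0.25, 0, 0, 0], [0.88, -0.066, 0.25, 0, 0, 0], [0.88, -0.066, 0.25, 0, 0, 0], [0, 0, 0, 0, 0, 0], [0, 0, 0, 0, 0, 0]]]' | python3 -m pendant
python3 - <<'E'
from h import *
import pickle
s=state();c=camera_model("wrist");im=grab_frame("wrist");np.save("w3.npy",im)
pickle.dump(c,open("w3.pkl","wb"));print(proj(c,(528,415,0)),proj(c,(528,415,72)))
u,v=map(int,proj(c,(528,415,36)));u0,v0=u-80,max(v-60,0);print(u0,v0)
cv2.imwrite("pics/w3z.png",cv2.resize(im[v0:v0+120,u0:u0+160],None,fx=5,fy=5,interpolation=cv2.INTER_CUBIC))
E
```

```text
time_s: 5.95
ee_pos: [527.0, 351.9, 182.7]
ee_rot: [179.8, -0.0, 106.6]
force: [0.2, 0.1, 0.0]
gripper_width: 91.1
gripper_force: 0.0
(np.float64(336.83591823168166), np.float64(134.53950182978974)) (np.float64(340.99967288493184), np.float64(137.5806923620861))
258 75
```

View pics/w3z.png

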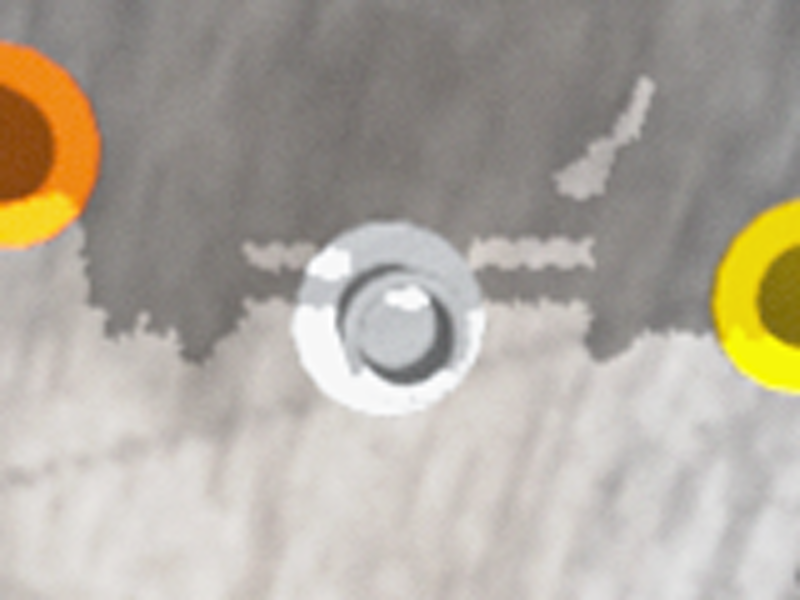

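The grey bush's flange is centred at zoom pixel (389.5,318.5) and is about 193 zoom pixels across. The orange and yellow ones stand left and right, clear of it.

```bash
python3 - <<'E'
from h import *
import pickle
c=pickle.load(open("w3.pkl","rb"))
p=onz(c,389.5/5+258-.4,318.5/5+75-.4,6);print("bush",p)
e=[onz(c,x/5+258-.4,318.5/5+75-.4,6) for x in(293,486)];print(np.linalg.norm(e[0]-e[1]))
print(intool((p[0],p[1],29)))
E
```

```text
bush [527.39143302 410.48859959   6.        ]
46.167582482835456
(array([ 57.3,  16.3, 153.9]), array([527.7, 350.8, 182.8]), array([ 1.7982e+02, -2.0000e-02,  1.0655e+02]))
```

Scaled: 19.3 mm is 0.386, 19 mm is 0.38.

```bash
echo '[[[0.38, 0.11, 0.2, 0, 0, 0], [0.38, 0.11, 0.2, 0, 0, 0], [0.386, 0.106, 0.2, 0, 0, 0], [0, 0, 0.2, 0, 0, 0], [0, 0, 0, 0, 0, 0]]]' | python3 -m pendant 60; python3 - <<'E'
from h import *
print(intool((527.4,410.5,31)))
E
```

```text
time_s: 6.5
ee_pos: [525.8, 409.2, 138.0]
ee_rot: [-179.7, 0.1, 106.5]
force: [0.3, -0.2, 0.5]
gripper_width: 59.9
gripper_force: 0.0
(array([  1. ,   2.4, 107. ]), array([525.8, 409.2, 138. ]), array([-1.7973e+02,  1.3000e-01,  1.0653e+02]))
```

Scaled: 30 mm is 0.6, 17 mm is 0.34.

```bash
echo '[[[0.02, 0.04, 0.6, 0, 0, 0], [0, 0, 0.6, 0, 0, 0], [0, 0, 0.6, 0, 0, 0], [0, 0, 0.34, 0, 0, 0], [0, 0, 0, 0, 0, 0], [0, 0, 0, 0, 0, 0]]]' | python3 -m pendant;echo '[[[0, 0, 0, 0, 0, 0], [0, 0, 0, 0, 0, 0], [0, 0, 0, 0, 0, 0], [0, 0, 0, 0, 0, 0], [0, 0, 0, 0, 0, 0], [0, 0, 0, 0, 0, 0]]]' | python3 -m pendant 10 25
```

```text
time_s: 7.1
ee_pos: [529.1, 410.7, 34.4]
ee_rot: [180.0, 0.0, 106.4]
force: [0.0, -0.4, 0.9]
gripper_width: 59.8
gripper_force: 0.0
time_s: 7.7
ee_pos: [528.5, 410.9, 34.3]
ee_rot: [-180.0, 0.0, 106.5]
force: [-1.4, -0.3, 2.8]
gripper_width: 25.6
gripper_force: 25.0
```

Scaled: -36 mm is -0.72, -30 mm is -0.6.

```bash
echo '[[[0, 0, -0.6, 0, 0, 0], [0, 0, -0.6, 0, 0, 0], [-0.72, -0.3, 0, 0, 0, 0], [-0.72, -0.3, 0, 0, 0, 0], [-0.72, -0.3, 0, 0, 0, 0], [-0.72, -0.3, 0, 0, 0, 0], [-0.72, -0.3, 0, 0, 0, 0], [0, 0, 0, 0, 0, 0]]]' | python3 -m pendant; echo '[[[0, 0, 0, 0, 0, 0], [0, 0, 0, 0, 0, 0]]]' | python3 -m pendant;python3 - <<'E'
from h import *
import pickle
print(intool((507.3,216.2,47)),state()["force"],state()["gripper_width"])
c=camera_model("wrist");im=grab_frame("wrist");pickle.dump(c,open("w4.pkl","wb"));cv2.imwrite("pics/w4.png",im)
E
```

```text
time_s: 8.5
ee_pos: [505.8, 212.5, 93.2]
ee_rot: [-179.7, 0.1, 106.3]
force: [1.0, 0.6, -2.4]
gripper_width: 25.2
gripper_force: 25.0
time_s: 8.7
ee_pos: [508.1, 217.8, 93.8]
ee_rot: [180.0, -0.0, 106.5]
force: [-0.1, -0.2, -3.3]
gripper_width: 25.3
gripper_force: 25.0
(array([-1.3, -1.2, 46.8]), array([508.1, 217.8,  93.8]), array([ 1.7997e+02, -2.0000e-02,  1.0649e+02])) [-0.07633317 -0.1952746  -3.34631481] 25.33018957304502
```

View pics/w4.png

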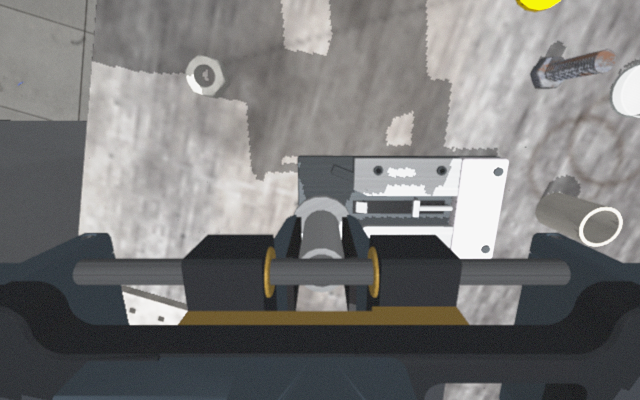

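The wrist view shows the bush upright in the fingers at (322,215). It is just above the dark ledge and level with the slot (row ~208 further in).

Scaled: 20 mm is 0.4, -1.3 mm is -0.026.

```bash
echo '[[[-0.026, -0.024, 0.4, 0, 0, 0], [0, 0, 0.3, 0, 0, 0], [0, 0, 0.16, 0, 0, 0], [0, 0, 0, 0, 0, 0], [0, 0, 0, 0, 0, 0], [0, 0, 0, 0, 0, 0]]]' | python3 -m pendant; for i in 1 2; do echo '[[[0, 0, 0.03, 0, 0, 0], [0, 0, 0, 0, 0, 0], [0, 0, 0, 0, 0, 0]]]' | python3 -m pendant; done
```

```text
time_s: 9.35
ee_pos: [507.7, 215.9, 51.7]
ee_rot: [179.9, -0.0, 106.5]
force: [-0.4, -0.3, -1.7]
gripper_width: 25.6
gripper_force: 25.0
time_s: 9.65
ee_pos: [507.1, 215.4, 49.7]
ee_rot: [180.0, 0.0, 106.5]
force: [-0.1, 0.0, -2.4]
gripper_width: 25.4
gripper_force: 25.0
time_s: 9.95
ee_pos: [506.9, 215.4, 47.9]
ee_rot: [-180.0, 0.0, 106.5]
force: [-0.3, 0.7, -3.0]
gripper_width: 25.1
gripper_force: 25.0
```

Scaled: 1.5 mm is 0.03.

```bash
for i in 1; do echo '[[[0, 0, 0.03, 0, 0, 0], [0, 0, 0, 0, 0, 0], [0, 0, 0, 0, 0, 0]]]' | python3 -m pendant;  echo '[[[0, 0, 0.02, 0, 0, 0], [0, 0, 0, 0, 0, 0], [0, 0, 0, 0, 0, 0]]]' | python3 -m pendant; echo '[[[0, 0, 0.02, 0, 0, 0], [0, 0, 0, 0, 0, 0], [0, 0, 0, 0, 0, 0]]]' | python3 -m pendant; done | grep -E 'pos|force: \['
```

```text
ee_pos: [506.9, 215.4, 46.3]
force: [-0.1, -0.8, -3.3]
ee_pos: [506.9, 215.4, 45.4]
force: [-0.2, -0.3, -2.2]
ee_pos: [506.9, 215.4, 44.4]
force: [0.0, -1.0, -2.7]
```

Scaled: 0.7 mm is 0.014.

```bash
for i in 1; do echo '[[[0, 0, 0.014, 0, 0, 0], [0, 0, 0, 0, 0, 0], [0, 0, 0, 0, 0, 0]]]' | python3 -m pendant;  echo '[[[0, 0, 0.014, 0, 0, 0], [0, 0, 0, 0, 0, 0], [0, 0, 0, 0, 0, 0]]]' | python3 -m pendant; done | grep -E 'pos|force: \['
```

```text
ee_pos: [507.0, 215.4, 44.3]
force: [-1.3, -1.1, 4.6]
ee_pos: [507.0, 215.4, 44.2]
force: [-2.6, -1.4, 8.4]
```

Scaled: -1.6 mm is -0.032, 0.7 mm is 0.014, 0.3 degrees / 360 = 0.0008.

```bash
echo '[[[0, 0, -0.032, 0, 0, 0], [0.014, 0, 0, 0, 0, 0.0008], [0, 0, 0, 0, 0, 0], [0, 0, 0, 0, 0, 0]]]' | python3 -m pendant | grep -E 'pos|rot|force: \['; for i in 1; do echo '[[[0, 0.1, 0, 0, 0, 0], [0, 0.1, 0, 0, 0, 0], [0, 0, 0, 0, 0, 0], [0, 0, 0, 0, 0, 0]]]' | python3 -m pendant; echo '[[[0, 0.08, 0, 0, 0, 0], [0, 0.08, 0, 0, 0, 0], [0, 0, 0, 0, 0, 0], [0, 0, 0, 0, 0, 0]]]' | python3 -m pendant; done | grep -E 'pos|force: \['
```

```text
ee_pos: [506.8, 216.2, 44.3]
ee_rot: [-180.0, 0.0, 106.2]
force: [-0.9, -0.6, -1.9]
ee_pos: [516.6, 218.9, 44.4]
force: [0.0, -0.8, -2.7]
ee_pos: [524.7, 221.3, 44.8]
force: [-0.0, -0.8, -1.2]
```

Scaled: 3 mm is 0.06.

```bash
cat > f.py <<'E'
from h import *
o=np.load("fix.npy");s=state();c,q=np.cos(o[2]),np.sin(o[2]);Rm=np.array([[c,q],[-q,c]])
print("fix xy",(Rm@(s["ee_pos"][:2]-o[:2])).round(2),"z",s["ee_pos"][2].round(2),"F",(Rm@s["force"][:2]).round(1),s["force"][2].round(1),"T",(Rm@s["torque"][:2]).round(2),"t",s["time_s"],"w",round(s["gripper_width"],1))
E
for i in 1; do echo '[[[0, 0.06, 0, 0, 0, 0], [0, 0, 0, 0, 0, 0], [0, 0, 0, 0, 0, 0]]]' | python3 -m pendant>/dev/null;python3 f.py; echo '[[[0, 0.06, 0, 0, 0, 0], [0, 0, 0, 0, 0, 0], [0, 0, 0, 0, 0, 0]]]' | python3 -m pendant>/dev/null;python3 f.py; echo '[[[0, 0.06, 0, 0, 0, 0], [0, 0, 0, 0, 0, 0], [0, 0, 0, 0, 0, 0]]]' | python3 -m pendant>/dev/null;python3 f.py; echo '[[[0, 0.06, 0, 0, 0, 0], [0, 0, 0, 0, 0, 0], [0, 0, 0, 0, 0, 0]]]' | python3 -m pendant>/dev/null;python3 f.py;done
```

```text
fix xy [-8.1   0.03] z 44.75 F [-0.6 -0.1] -1.4 T [-0.04 -0.15] t 12.95 w 25.7
fix xy [-4.93  0.06] z 44.75 F [0.2 0.5] -1.5 T [-0.01 -0.2 ] t 13.25 w 25.3
fix xy [-2.14  0.  ] z 44.67 F [0.5 0.3] -0.6 T [-0.03 -0.14] t 13.55 w 25.4
fix xy [0.8  0.01] z 44.66 F [-0.4  0.3] -0.3 T [-0.   -0.19] t 13.85 w 25.4
```

Scaled: 3 mm is 0.06.

```bash
for i in 1; do echo '[[[0, 0.06, 0, 0, 0, 0], [0, 0.06, 0, 0, 0, 0], [0, 0, 0, 0, 0, 0], [0, 0, 0, 0, 0, 0]]]' | python3 -m pendant>/dev/null;python3 f.py; echo '[[[0, 0.06, 0, 0, 0, 0], [0, 0.06, 0, 0, 0, 0], [0, 0, 0, 0, 0, 0], [0, 0, 0, 0, 0, 0]]]' | python3 -m pendant>/dev/null;python3 f.py; echo '[[[0, 0.06, 0, 0, 0, 0], [0, 0.06, 0, 0, 0, 0], [0, 0, 0, 0, 0, 0], [0, 0, 0, 0, 0, 0]]]' | python3 -m pendant>/dev/null;python3 f.py;done
```

```text
fix xy [ 7.12 -0.01] z 44.73 F [ 0.  -0.2] -1.3 T [-0.02 -0.21] t 14.25 w 25.5
fix xy [13. -0.] z 44.68 F [ 0.2 -0.3] -1.1 T [-0.1  -0.24] t 14.65 w 25.1
fix xy [ 1.902e+01 -1.000e-02] z 44.72 F [0.1 0.1] 0.2 T [-0.03 -0.18] t 15.05 w 25.4
```

Scaled: 3 mm is 0.06.

```bash
for i in 1; do echo '[[[0, 0.06, 0, 0, 0, 0], [0, 0.06, 0, 0, 0, 0], [0, 0, 0, 0, 0, 0], [0, 0, 0, 0, 0, 0]]]' | python3 -m pendant>/dev/null;python3 f.py; echo '[[[0, 0.06, 0, 0, 0, 0], [0, 0, 0, 0, 0, 0], [0, 0, 0, 0, 0, 0]]]' | python3 -m pendant>/dev/null;python3 f.py; echo '[[[0, 0.06, 0, 0, 0, 0], [0, 0, 0, 0, 0, 0], [0, 0, 0, 0, 0, 0]]]' | python3 -m pendant>/dev/null;python3 f.py;done
```

```text
fix xy [25.  0.] z 44.69 F [-0.7  0.1] -0.6 T [-0.05 -0.15] t 15.45 w 25.3
fix xy [ 2.774e+01 -1.000e-02] z 44.66 F [-0.4 -0.9] -0.6 T [-0.08 -0.04] t 15.75 w 25.7
fix xy [3.074e+01 1.000e-02] z 44.63 F [0.1 0.2] -1.2 T [ 0.01 -0.04] t 16.05 w 25.7
```

Now 1 mm steps until the solid end.

Scaled: 1 mm is 0.02.

```bash
for i in 1; do echo '[[[0, 0.02, 0, 0, 0, 0], [0, 0, 0, 0, 0, 0], [0, 0, 0, 0, 0, 0]]]' | python3 -m pendant>/dev/null;python3 f.py; echo '[[[0, 0.02, 0, 0, 0, 0], [0, 0, 0, 0, 0, 0], [0, 0, 0, 0, 0, 0]]]' | python3 -m pendant>/dev/null;python3 f.py; echo '[[[0, 0.02, 0, 0, 0, 0], [0, 0, 0, 0, 0, 0], [0, 0, 0, 0, 0, 0]]]' | python3 -m pendant>/dev/null;python3 f.py; echo '[[[0, 0.02, 0, 0, 0, 0], [0, 0, 0, 0, 0, 0], [0, 0, 0, 0, 0, 0]]]' | python3 -m pendant>/dev/null;python3 f.py; done
```

```text
fix xy [ 3.137e+01 -2.000e-02] z 44.55 F [-0.5  0.9] -0.7 T [-0.02  0.07] t 16.35 w 25.4
fix xy [32.5  -0.04] z 44.62 F [-0.5 -0.1] 0.0 T [-0.03  0.12] t 16.65 w 25.3
fix xy [33.42 -0.  ] z 44.59 F [-1.4 -0.6] -1.2 T [-0.01  0.22] t 16.95 w 25.6
fix xy [33.63 -0.05] z 44.47 F [-3.3  0.3] 0.7 T [-0.06  0.81] t 17.25 w 25.6
```

Scaled: 1 mm is 0.02.

```bash
for i in 1; do echo '[[[0, 0.02, 0, 0, 0, 0], [0, 0, 0, 0, 0, 0], [0, 0, 0, 0, 0, 0]]]' | python3 -m pendant>/dev/null;python3 f.py; echo '[[[0, 0.02, 0, 0, 0, 0], [0, 0, 0, 0, 0, 0], [0, 0, 0, 0, 0, 0]]]' | python3 -m pendant>/dev/null;python3 f.py; echo '[[[0, 0.02, 0, 0, 0, 0], [0, 0, 0, 0, 0, 0], [0, 0, 0, 0, 0, 0]]]' | python3 -m pendant>/dev/null;python3 f.py; done
```

```text
fix xy [ 3.486e+01 -2.000e-02] z 44.45 F [-4.9 -0.2] 0.8 T [-0.04  0.99] t 17.55 w 25.4
fix xy [ 3.602e+01 -3.000e-02] z 44.47 F [-4.6 -0.1] 0.9 T [-0.    0.99] t 17.85 w 25.4
fix xy [ 3.704e+01 -2.000e-02] z 44.43 F [-5.3  0.2] 0.7 T [-0.    1.04] t 18.15 w 25.2
```

Scaled: 1 mm is 0.02.

```bash
for i in 1; do echo '[[[0, 0.02, 0, 0, 0, 0], [0, 0, 0, 0, 0, 0], [0, 0, 0, 0, 0, 0]]]' | python3 -m pendant>/dev/null;python3 f.py; echo '[[[0, 0.02, 0, 0, 0, 0], [0, 0, 0, 0, 0, 0], [0, 0, 0, 0, 0, 0]]]' | python3 -m pendant>/dev/null;python3 f.py; echo '[[[0, 0.01, 0, 0, 0, 0], [0, 0, 0, 0, 0, 0], [0, 0, 0, 0, 0, 0]]]' | python3 -m pendant>/dev/null;python3 f.py; done
```

```text
fix xy [ 3.79e+01 -3.00e-02] z 44.41 F [-6.   0.7] 0.8 T [0.02 1.05] t 18.45 w 25.6
fix xy [38.54 -0.04] z 44.4 F [-5.4  0.2] 2.0 T [0.06 1.15] t 18.75 w 25.5
fix xy [ 3.875e+01 -2.000e-02] z 44.41 F [-6.7  0.6] 2.6 T [0.04 1.28] t 19.05 w 25.8
```

```bash
for i in 1; do echo '[[[0, 0.01, 0, 0, 0, 0], [0, 0, 0, 0, 0, 0], [0, 0, 0, 0, 0, 0]]]' | python3 -m pendant>/dev/null;python3 f.py; echo '[[[0, 0.01, 0, 0, 0, 0], [0, 0, 0, 0, 0, 0], [0, 0, 0, 0, 0, 0]]]' | python3 -m pendant>/dev/null;python3 f.py; done
```

```text
fix xy [39.11 -0.04] z 44.42 F [-7.3  0.6] 1.8 T [0.04 1.33] t 19.35 w 25.2
fix xy [39.44 -0.04] z 44.42 F [-7.3  0.4] 2.0 T [0.01 1.45] t 19.65 w 25.7
```

```bash
for i in 1; do echo '[[[0, 0.01, 0, 0, 0, 0], [0, 0, 0, 0, 0, 0], [0, 0, 0, 0, 0, 0]]]' | python3 -m pendant>/dev/null;python3 f.py; echo '[[[0, 0.01, 0, 0, 0, 0], [0, 0, 0, 0, 0, 0], [0, 0, 0, 0, 0, 0]]]' | python3 -m pendant>/dev/null;python3 f.py; done
```

```text
fix xy [ 3.979e+01 -1.000e-02] z 44.42 F [-7.1 -0.7] 1.9 T [-0.02  1.51] t 19.95 w 25.6
fix xy [ 4.013e+01 -3.000e-02] z 44.43 F [-7.6  0.1] 1.9 T [-0.02  1.5 ] t 20.25 w 25.8
```

Scaled: 0.6 mm is 0.012.

```bash
for i in 1; do echo '[[[0, 0.012, 0, 0, 0, 0], [0, 0, 0, 0, 0, 0], [0, 0, 0, 0, 0, 0]]]' | python3 -m pendant>/dev/null;python3 f.py; echo '[[[0, 0.012, 0, 0, 0, 0], [0, 0, 0, 0, 0, 0], [0, 0, 0, 0, 0, 0]]]' | python3 -m pendant>/dev/null;python3 f.py; done
```

```text
fix xy [40.39 -0.06] z 44.47 F [-8.7 -0.1] 4.3 T [-0.01  1.61] t 20.55 w 25.5
fix xy [ 4.048e+01 -4.000e-02] z 44.48 F [-10.    0.7] 5.3 T [0.05 1.89] t 20.85 w 25.8
```

Scaled: 0.6 mm is 0.012.

```bash
for i in 1; do echo '[[[0, 0.012, 0, 0, 0, 0], [0, 0, 0, 0, 0, 0], [0, 0, 0, 0, 0, 0]]]' | python3 -m pendant>/dev/null;python3 f.py; echo '[[[0, -0.03, 0, 0, 0, 0], [0, 0, 0, 0, 0, 0], [0, 0, 0, 0, 0, 0]]]' | python3 -m pendant>/dev/null;python3 f.py;echo '[[[0, -0.03, 0, 0, 0, 0], [0, 0, 0, 0, 0, 0], [0, 0, 0, 0, 0, 0]]]' | python3 -m pendant>/dev/null;python3 f.py; echo '[[[0, -0.02, 0, 0, 0, 0], [0, 0, 0, 0, 0, 0], [0, 0, 0, 0, 0, 0]]]' | python3 -m pendant>/dev/null;python3 f.py; done
```

```text
fix xy [ 4.057e+01 -3.000e-02] z 44.51 F [-10.6   0. ] 5.0 T [0.   2.14] t 21.15 w 25.4
fix xy [ 4.034e+01 -1.000e-02] z 44.46 F [-7.6  0.7] 3.3 T [-0.01  1.6 ] t 21.45 w 25.7
fix xy [ 3.954e+01 -2.000e-02] z 44.42 F [-6.8  0.1] 1.7 T [-0.    1.32] t 21.75 w 25.8
fix xy [38.84 -0.05] z 44.39 F [-5.6  0. ] 2.4 T [-0.02  1.15] t 22.05 w 25.7
```

Scaled: -1 mm is -0.02.

```bash
for i in 1; do echo '[[[0, -0.02, 0, 0, 0, 0], [0, 0, 0, 0, 0, 0], [0, 0, 0, 0, 0, 0]]]' | python3 -m pendant>/dev/null;python3 f.py; echo '[[[0, -0.014, 0, 0, 0, 0], [0, 0, 0, 0, 0, 0], [0, 0, 0, 0, 0, 0]]]' | python3 -m pendant>/dev/null;python3 f.py;echo '[[[0, -0.014, 0, 0, 0, 0], [0, 0, 0, 0, 0, 0], [0, 0, 0, 0, 0, 0]]]' | python3 -m pendant>/dev/null;python3 f.py; echo '[[[0, -0.014, 0, 0, 0, 0], [0, 0, 0, 0, 0, 0], [0, 0, 0, 0, 0, 0]]]' | python3 -m pendant>/dev/null;python3 f.py; done
```

```text
fix xy [38.03 -0.04] z 44.39 F [-5.7 -0.9] 0.9 T [0.02 1.08] t 22.35 w 25.2
fix xy [37.53 -0.04] z 44.4 F [-5.9 -0.7] 0.5 T [0.03 1.  ] t 22.65 w 25.6
fix xy [ 3.74e+01 -2.00e-02] z 44.44 F [-4.3 -0.8] -1.6 T [-0.03  0.74] t 22.95 w 25.8
fix xy [ 3.723e+01 -3.000e-02] z 44.53 F [-1.1  0.4] -3.7 T [-0.03  0.24] t 23.25 w 25.6
```

The force drops to nothing at x≈37.3 with the bush staying put, so the tooth is holding it. I'll let go and retreat upward.

Scaled: -40 mm is -0.8, -30 mm is -0.6.

```bash
echo '[[[0, 0, 0, 0, 0, 0], [0, 0, 0, 0, 0, 0], [0, 0, 0, 0, 0, 0], [0, 0, 0, 0, 0, 0]]]' | python3 -m pendant 60 >/dev/null; python3 f.py; echo '[[[0, 0, -0.4, 0, 0, 0], [0, 0, -0.8, 0, 0, 0], [0, 0, -0.8, 0, 0, 0], [-0.3, 0, -0.6, 0, 0, 0], [-0.4, 0, -0.6, 0, 0, 0], [-0.3, 0, 0, 0, 0, 0], [0, 0, 0, 0, 0, 0], [0, 0, 0, 0, 0, 0]]]' | python3 -m pendant
python3 - <<'E'
from h import *
c=camera_model("wrist");im=grab_frame("wrist");o=np.load("fix.npy")
u,v=map(int,proj(c,(o[0]+36,o[1]+10,40)));u0,v0=max(u-80,0),max(v-60,0);print(u0,v0)
import pickle;pickle.dump(c,open("w5.pkl","wb"))
cv2.imwrite("pics/w5.png",cv2.resize(im[v0:v0+120,u0:u0+160],None,fx=5,fy=5,interpolation=cv2.INTER_CUBIC))
E
```

```text
fix xy [3.745e+01 2.000e-02] z 45.16 F [-0.5  0.4] 0.4 T [-0.08 -0.11] t 23.65 w 54.5
time_s: 24.45
ee_pos: [583.5, 186.4, 203.2]
ee_rot: [-179.9, -0.0, 106.1]
force: [-0.9, 0.3, 0.1]
gripper_width: 60.3
gripper_force: 0.0
243 84
```

View pics/w5.png

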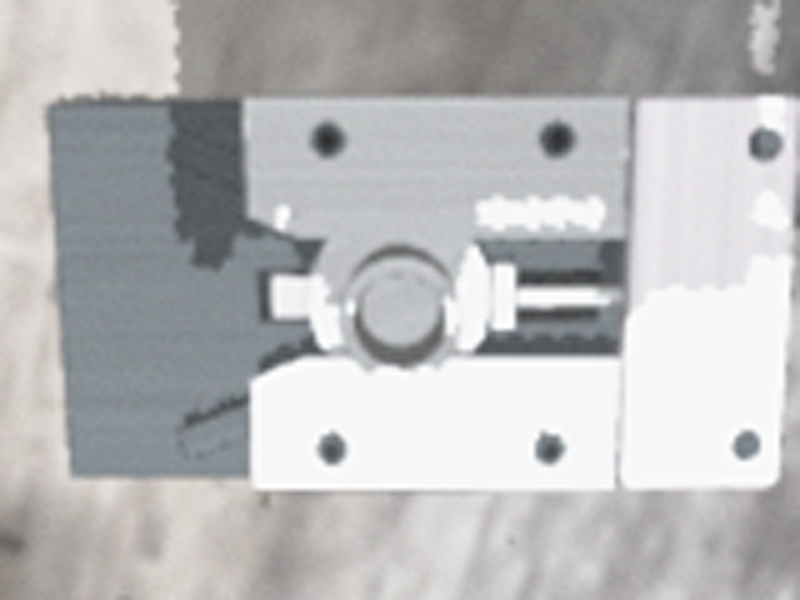

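The view shows the bush upright in the slot at (400,305). The flange lies between the raised tooth (270–312) and the plunger plate (490–515), which has been pushed in by about 3–4 mm.

```bash
python3 -c "
from workcell import *
print(job_done())"
```

```text
the job is handed in; nothing more can be done
None
```

The bush is latched upright in the fixture, about 37 mm inside the mouth; the push peaked at about 10.6 N, and I let it go, withdrew the gripper and handed the job in at about 24.5 s (no verdict was returned).

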